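# Lock the ring case: hold the catch down and slide the bolt home

## Robot

A 6-joint arm with a two-finger parallel gripper is mounted at the origin on the work surface. World frame = base frame: x ahead of the robot, y to its left, z up, the work surface at z = 0. Lengths are in m, angles in rad, forces in N, time in s.
With the tool pointing down it reaches from about 0.375 to 0.825 m from the base axis. Payload 5.5 kg.
Tool frame: the origin (TCP) lies at the very end of the fingers, on their centre line; the grasp point (between the pads) lies grip_point_offset behind it (grip_point_offset is the distance from the TCP to the grasp point, in m); z points along the fingers, y is the line along which they close (so a half turn about z gives the same grasp; the last joint's range is limited). The gripper opens to 85 mm and grips with 20 to 120 N. Pads are 22 mm wide; open, the fingers measure 114 mm over their backs; the gripper's body (76 mm by 85 mm) begins 54 mm behind the grasp point. The pads swing forward as they close: fully open they stand 13 mm farther back than shut.
Start: joints at [-1.105, 0.314, -0.047, 1.21, 0, 1.571], TCP at [0.269, -0.536, 0.231] pointing down, gripper open.
Joint ranges: [-2.67, 2.67], [-0.69, 1.73], [-1.03, 1.25], [-2.08, 2.16], [-1.42, 1.45], [-3.14, 3.14]. Speed limits (rad/s): [2.39, 2.39, 3.01, 3.14, 3.14, 3.14].

## Interface

Orientations are given as a unit quaternion [w, x, y, z].
In Python, from bench import get_state, capture, get_calibration, sign_off, grip_point_offset gives the robot as it stands.
- The arm moves only by the tool carry_out, never from a script. Its argument "steps" is a list of rows, each a list of 5 numbers: the shift along the world's x, y, z in m, then the turn about the world's z in rad, then the finger opening in m, from 0 to 0.0854. A call has 1 to 10 rows; each row shifts and turns the commanded pose from where the row before left it; what a row does not reach is not made up. A row lasts 1/12 s, in which the tool goes at most 41.7 mm and 7.16 degrees, less where a joint would pass 70% of its speed; a pose out of reach is approached as far as the arm can. A call is refused whole if a number of a shift passes 0.0417 or a number of a turn 0.125, either way. A call with a gripper value outside its range is refused whole. The fingers move at their own pace and stop on an object; the grip force is fixed at half the most. Time passes only in rows, so rows that do not move let the fingers close. It gives the time, the measured TCP pose, the force, the opening and the grip force at its end, in the units of the state.
- get_state(): the state, without advancing time (a new reading comes with each control period).
- capture(name): name is "scene" or "top" or "wrist"; returns the picture (420x560x3 uint8, red, green, blue); there is no depth.
- get_calibration(name): a dict with "fx", "fy", "cx", "cy" (pixels), "rvec" (rotation vector, rad) and "tvec" (3), from world to camera coordinates, as OpenCV has them. Camera axes: x right, y down, z forward; pixel columns grow to the right and rows downward; lengths in m; the calibration is good to about 2 mm. The wrist camera is an equidistant fisheye: a pixel r from the principal point sees the ray r / f radians off the axis. A picture is of the moment at which its call begins: read the wrist's pose just before it. get_calibration takes no time and is no camera call; for the wrist camera it gives the pose at the moment of the call.
- sign_off(): hands the job in; it is judged then, once.
The state is a dict: "clock": time; "joint_positions": joint angles; "dq": joint speeds; "joint_torque": joint torques, N m; "ee_pos": TCP position; "eef_rot": TCP orientation; "ft_force": force on the tool from outside, world axes, zero at the start; "ft_torque": the same for the moment, N m; "opening": finger opening in m; "grip_force": force on a finger pad.
Only numpy, scipy, OpenCV 4.12 (cv2) and the standard library are available. Lean on these libraries where they do the work, as an engineer would, in place of code of your own. Each camera call takes 0.05 s, during which the arm holds its last target. There are 200 camera calls.

## Task

Lock the ring case: press the yellow spring catch down with one fingertip and, keeping it held down all the way, push the red thumb piece of the bolt with the other fingertip until the bolt is fully home in the brass staple. Then take the hand away so that the catch springs up and locks the bolt. Force and lift nothing, and leave the things on and around the case where they are.

Things in the scene. Friction and masses are not known exactly. Their poses are not given: they have to be found in the camera images.
- case: Wooden ring case fixed to the bench, 230 mm deep (own x -60 to +170 mm), 280 mm wide (own y -140 to +140). Origin on the bench under the middle of the lock work. Own x points from the lock to the glass lid, own y the way the bolt slides to lock, z up. The front deck (x below +45 mm) is 50 mm high and carries the lock; the brass-edged glass lid behind it is 54 mm high.
- staple (a point): Middle of the brass staple that the bolt enters, at case x +28, y +100 mm, 63 mm above the bench. The staple is 32 mm wide (case x), 22 mm long (case y) and its top is 78 mm above the bench.
- bolt_push (a point): Centre of the face of the bolt's upright red thumb piece that is pushed to lock (it looks along case -y), 85 mm above the bench. The piece is 26 mm wide (case x), 14 mm thick (from this face to +y), 68 to 102 mm above the bench. Always at case x +28 mm; its case y is -37 mm plus the bolt's travel. The bar, channel and strap below it and the thin red lug beside it stay under 76 mm.
- catch_top (a point): Middle of the top of the spring catch's yellow press bar, 84 mm above the bench at rest. The bar lies alongside the bolt, 26 mm wide (case x), 150 mm long (case y -85 to +65 mm), centre line at case x -28 mm, 56 mm from the middle of the thumb piece. It goes straight down when pressed anywhere along its top; a fingertip may slide along it.
- catch (a joint): How far the catch is pressed, m: 0 = up, 0.008 = at its stop. Its spring gives about 2 N at first, 5 N at the stop. Its teeth block the bolt's lug until it is about 0.006 down; let up on the way, it stops the bolt at the next tooth (every 12 mm or so). Let up with the bolt fully home, it springs up behind the lug and locks the bolt.
- bolt (a joint): Travel of the bolt, m: 0 = fully back, 0.060 = fully home in the staple, against its stop. It starts between 0 and 0.010; with the catch up it moves only to about 0.0145. It slides with about 2 N of friction and stays where it is left.
- signet: small loose brass ring lying on the glass lid, 24 mm across, 6 mm high. Origin at the centre of its underside. Not part of the job.
- loupe: black round eyepiece standing on the glass lid, 32 mm across, 26 mm high. Origin at the centre of its underside. Not part of the job.
- tin: small round aluminium tin standing on the glass lid, 44 mm across, 30 mm high. Origin at the centre of its underside. Not part of the job.
- clamp: stone-setter's clamp standing on the bench beside the case: black round foot 90 mm across, brass block, aluminium head 64 mm across, 82 mm high in all. Origin at the centre of its underside. Not part of the job.
- pens: amber glass pot 72 mm across, 90 mm high, with five coloured pens up to 175 mm high, on the bench beside the case. Origin at the centre of its underside. Not part of the job.
- oil: green bottle 48 mm across, 95 mm high, on the bench beside the case. Origin at the centre of its underside. Not part of the job.
- driver: brass-handled screwdriver 160 mm long lying on the bench beside the case. Origin at the centre of its underside (half-way along it). Not part of the job.

How it is judged:
On the way, in this order (a step that is already met when the one before it is completed fails the run):
1. a fingertip holds the catch down, the bolt still back (value of joint catch above 0.005 m and value of joint bolt below 0.017 m and contact force between the fingers and catch above 0.5 N), for 0.1 s.
2. with the catch held down and a fingertip on the bolt, the bolt is pushed past half-way (value of joint catch above 0.0045 m and value of joint bolt between 0.03 and 0.055 m and contact force between the fingers and catch above 0.5 N and contact force between the fingers and bolt above 0.3 N), for 0.05 s.
3. the bolt is fully home, the catch still held down (value of joint bolt above 0.056 m and value of joint catch above 0.0045 m and contact force between the fingers and catch above 0.5 N), for 0.1 s.
At the end, for the whole second after the job is handed in: The bolt is within 4 mm of fully home, the catch has sprung up (within 1.5 mm of its rest), and all seven bystanders are within 15 mm of where they stood (value of joint bolt above 0.056 m and value of joint catch below 0.0015 m and distance of each of signet, loupe, tin, clamp, pens, oil, driver from where it was at the start of the episode below 0.015 m); the robot touches nothing.
It fails at once if the catch is let up while the bolt is on its way (between 20 and 54 mm) (value of joint bolt between 0.02 and 0.054 m and value of joint catch below 0.002 m).
It fails at once if the catch or the bolt is forced (over 45 N) (contact force between the fingers and catch above 45 N or contact force between the fingers and bolt above 45 N).
It fails at once if a bystander is lifted, knocked or carried (moved over 20 mm) (distance of any of signet, loupe, tin, clamp, pens, oil, driver from where it was at the start of the episode above 0.02 m).
It also fails if it takes over 34 s, if anything falls off the work surface, if the arm or the gripper's body presses on something with over 40 N, if the wrist force passes 120 N, or if a joint passes its speed limit or range.

## Working session

There is one attempt and no reset: what is moved stays moved. The work goes in short steps, Python scripts to look and compute and a tool call to move; the robot and the scene stay as the last step left them, time stands still between calls to the robot, and variables do not carry over. Pictures are saved under pics/ and viewed, at most 10 in all, crops included, and the job is handed in when it is done.

Besides the shell and the picture viewer there is one more tool, called after ">>>" as a command line: name --pt "numbers of a row" for each row, then --argument value for the rest. carry_out: Moves the arm, as the interface text tells. Its arguments: {"type":"object","properties":{"steps":{"type":"array","items":{"type":"array","items":{"type":"number"}}}},"required":["steps"]}

```bash
mkdir -p pics; python3 - <<'E'
from bench import *
import cv2
print(get_state(), grip_point_offset)
for n in("scene","top"):
    im=capture(n);cv2.imwrite(f"pics/{n}0.png",im[:,:,::-1]);c=get_calibration(n);print(n,c)
E
```

```text
{'clock': 0.0, 'joint_positions': array([-1.10501047e+00,  3.14194128e-01, -4.80941264e-02,  1.21018102e+00,
       -1.16636499e-05,  1.57079478e+00]), 'dq': array([ 1.44889079e-03,  1.30998967e-03,  1.11647225e-03, -7.73403509e-04,
       -8.44280042e-05,  7.29895882e-04]), 'joint_torque': array([ 9.97827374e-04, -5.39594042e+01,  3.39748728e+01,  1.93817262e-02,
       -7.18196873e-06,  8.69409803e-06]), 'ee_pos': array([ 0.26921231, -0.53556725,  0.23044708]), 'eef_rot': array([-8.12544487e-04,  9.73002279e-01,  2.30793991e-01, -1.98726058e-04]), 'ft_force': array([-0.97081082, -0.13297321,  0.35980446]), 'ft_torque': array([-0.02661173,  0.0369462 ,  0.02301991]), 'grip_force': 0.0, 'opening': 0.08505752314218142} 0.0187
scene {'fx': 419.1985589682714, 'fy': 419.1985589682714, 'cx': 272.356767576695, 'cy': 210.09535316066084, 'rvec': array([ 0.76837709,  2.57580771, -1.08685724]), 'tvec': array([ 0.4843167 , -0.13803413,  1.3608436 ])}
top {'fx': 385.01833949257184, 'fy': 385.01833949257184, 'cx': 275.8027940728085, 'cy': 219.3056486014849, 'rvec': array([ 2.16718575, -2.17110824,  0.13054756]), 'tvec': array([-0.00980286,  0.56549936,  1.18909033])}
```

View pics/top0.png

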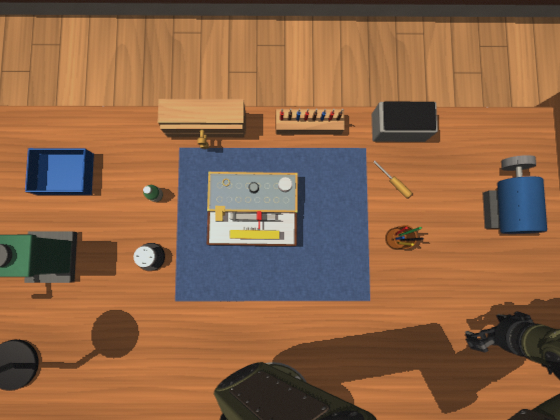

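View pics/scene0.png

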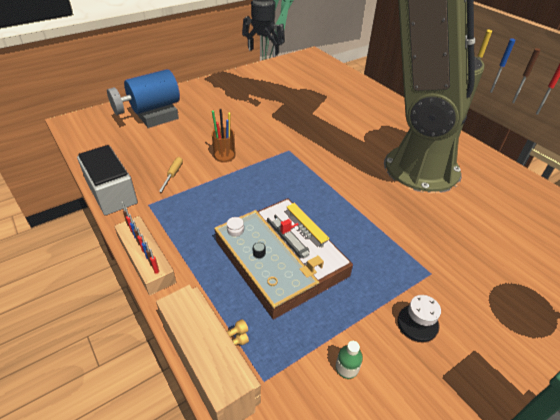

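The top view shows the case near (252,210), with the lock on the robot side. The yellow bar is at about (254,235), the red thumb piece at (259,216) and the staple at (220,213). The bolt slides left, which is world +y. Next I'll measure these.

```bash
cat > h.py <<'E'
import numpy as np, cv2
from bench import *
def back(n,uv,z):
    c=get_calibration(n);R=cv2.Rodrigues(c["rvec"])[0]
    d=R.T@np.array([(uv[0]-c["cx"])/c["fx"],(uv[1]-c["cy"])/c["fy"],1]);o=-R.T@c["tvec"]
    return o+d*(z-o[2])/d[2]
def proj(n,P):
    c=get_calibration(n);K=np.array([[c["fx"],0,c["cx"]],[0,c["fy"],c["cy"]],[0,0,1.]])
    return cv2.projectPoints(np.array(P,float).reshape(-1,3),c["rvec"],c["tvec"],K,None)[0].reshape(-1,2)
E
python3 - <<'E'
from h import *
for n,box in(("top",(200,160,310,255)),("scene",(205,190,360,320))):
    im=cv2.imread(f"pics/{n}0.png");x0,y0,x1,y1=box;c=im[y0:y1,x0:x1];h=cv2.cvtColor(c,cv2.COLOR_BGR2HSV)
    for nm,lo,hi,z in(("yellow",(24,180,120),(32,255,255),.084),("red",(0,180,90),(6,255,255),.102)):
        m=cv2.inRange(h,lo,hi);k,l,s,ce=cv2.connectedComponentsWithStats(m)
        for i in range(1,k):
            if s[i,4]>8:
                r=cv2.minAreaRect(np.argwhere(l==i)[:,::-1].astype(np.float32));p=(r[0][0]+x0,r[0][1]+y0)
                print(n,nm,s[i],np.round(p,1),np.round(r[1],1),round(r[2],1),np.round(back(n,p,z),4),np.round([back(n,q+np.array([x0,y0]),z)[:2] for q in cv2.boxPoints(r)],3).tolist())
    f=5 if n=="scene" else 6
    cv2.imwrite(f"pics/{n}c.png",cv2.resize(c,None,fx=f,fy=f,interpolation=cv2.INTER_CUBIC))
E
```

```text
top yellow [ 31  70  48   8 268] [254.5 233.8] [47.2  6.8] 1.4 [0.5156 0.0541 0.084 ] [[0.507, 0.125], [0.528, 0.125], [0.524, -0.017], [0.503, -0.017]]
top red [57 51  5  9 29] [259.3 214.9] [8.2 3.8] 81.9 [0.5708 0.039  0.102 ] [[0.582, 0.046], [0.584, 0.035], [0.559, 0.032], [0.558, 0.043]]
scene red [ 76  30  17  14 111] [287.8 224.6] [10.7 17. ] 63.4 [0.5749 0.0544 0.102 ] [[0.594, 0.038], [0.547, 0.037], [0.556, 0.07], [0.602, 0.071]]
```

View pics/topc.png

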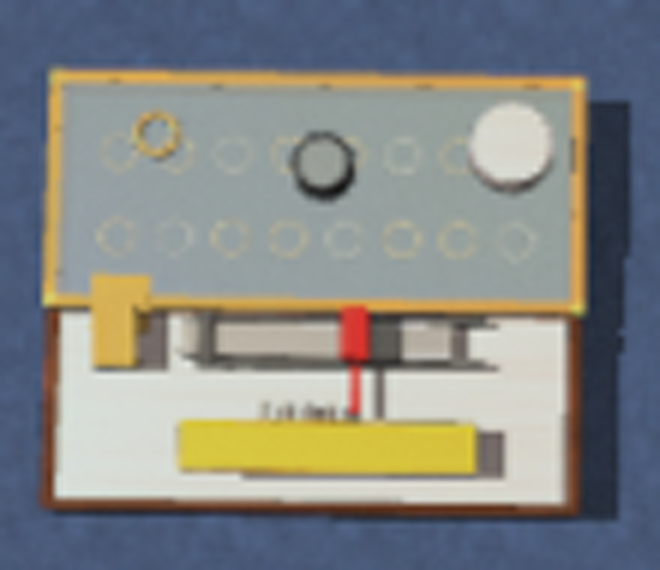

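View pics/scenec.png

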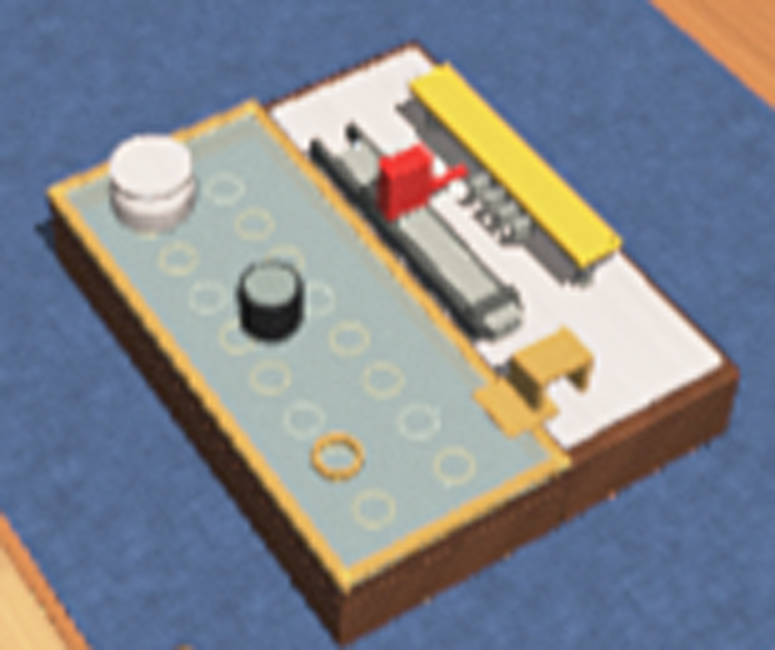

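```bash
python3 - <<'E'
from h import *
from scipy.optimize import least_squares as L
T=dict(n="top",o=(200,160),f=6,p=[((180,421),(-15,65,84)),((475,425),(-15,-85,84)),((475,473),(-41,-85,84)),((180,470),(-41,65,84)),((52,70),(170,140,54)),((586,78),(170,-140,54)),((582,312),(45,-140,54)),((45,305),(45,140,54)),((92,275),None),((42,510),(-60,140,50)),((577,514),(-60,-140,50))])
S=dict(n="scene",o=(205,190),f=5,p=[((440,65),(-41,-85,84)),((410,85),(-15,-85,84)),((620,243),(-41,65,84)),((583,265),(-15,65,84)),((255,100),(45,-140,54)),((50,190),(170,-140,54)),((345,583),(170,140,54)),((570,462),(45,140,54)),((738,372),(-60,140,50))])
red={"top":[((342,307),(41,14)),((369,307),(41,0)),((369,332),None)],"scene":[((380,155),(41,0)),((420,143),(15,0))]}
def w(q,P):
    P=np.array(P)/1e3;c,s=np.cos(q[2]),np.sin(q[2]);return np.c_[q[0]+c*P[:,0]-s*P[:,1],q[1]+s*P[:,0]+c*P[:,1],P[:,2]]
def res(q,V):
    r=[]
    for v in V:
        a=[(u,P) for u,P in v["p"] if P]
        uv=(np.array([u for u,_ in a])+.5)/v["f"]-.5+v["o"]
        r.append((proj(v["n"],w(q,[P for _,P in a]))-uv))
    return np.concatenate(r)
for V in([T],[S],[T,S]):
    s=L(lambda q:res(q,V).ravel(),[.54,.06,0],loss="soft_l1");print(s.x,np.abs(res(s.x,V)).mean());print(np.round(res(s.x,V),1).tolist())
q=s.x
for v in(T,S):
    for u,P in red[v["n"]]:
        if P:
            uv=(np.array(u)+.5)/v["f"]-.5+v["o"];X=back(v["n"],uv,.102)[:2]-q[:2];c,sn=np.cos(q[2]),np.sin(q[2]);lx,ly=c*X[0]+sn*X[1],-sn*X[0]+c*X[1]
            print(v["n"],"red local x",lx*1e3,"travel",ly*1e3-P[1]+37)
print(w(q,[(28,-37,85),(-28,-10,84),(28,100,63)]))
E
```

```text
[ 0.543394    0.06451739 -0.01453535] 0.2575718001981784
[[-0.1, -0.4], [0.4, -0.4], [0.3, 0.2], [-0.3, 0.0], [-0.1, 0.0], [-0.2, -0.1], [0.2, 0.2], [-0.2, 0.2], [-0.6, -0.1], [0.8, 0.3]]
[ 0.54504596  0.06621914 -0.01578999] 0.5476043312693896
[[1.4, -0.5], [-0.7, -0.9], [0.7, -0.3], [-0.4, -0.5], [-0.1, 0.3], [-0.8, 0.0], [-0.8, 0.9], [0.1, 0.1], [1.3, 0.1]]
[ 0.54407881  0.0652386  -0.01547785] 0.45692545149924885
[[-0.4, -0.7], [0.1, -0.6], [0.0, -0.0], [-0.6, -0.2], [-0.3, -0.2], [-0.4, -0.2], [-0.0, 0.1], [-0.4, -0.1], [-0.8, -0.4], [0.5, 0.2], [1.5, -0.8], [-0.6, -1.3], [0.8, -0.7], [-0.3, -0.9], [0.0, -0.0], [-0.6, -0.3], [-0.7, 0.3], [0.2, -0.4], [1.3, -0.4]]
top red local x 39.6544400121069 travel 5.675234835662689
top red local x 39.848513690211554 travel 6.2217742514542245
scene red local x 38.32409754902272 travel 5.937715842148073
scene red local x 16.83976634982348 travel 9.423128349793213
[[0.5715028  0.02780967 0.085     ]
 [0.51592739 0.05567316 0.084     ]
 [0.57362318 0.16479326 0.063     ]]
```

The pose fits agree: case at about (0.544, 0.065), yaw -0.015 rad, bolt travel about 6 mm. The sizes come out as given. I'll set one finger over the bar and the other behind the thumb piece, with the tool's y along the case's x. The TCP target is case (0, -55 mm).

>>> carry_out --pt "0.0137 0.0273 0 0.0545 0.045" --pt "0.0137 0.0273 0 0.0545 0.045" --pt "0.0137 0.0273 0 0.0545 0.045" --pt "0.0137 0.0273 0 0.0545 0.045" --pt "0.0137 0.0273 0 0.0545 0.045" --pt "0.0137 0.0273 0 0.0545 0.045" --pt "0.0137 0.0273 0 0.0545 0.045" --pt "0.0137 0.0273 0 0.0545 0.045" --pt "0.0137 0.0273 0 0.0545 0.045" --pt "0.0137 0.0273 0 0.0545 0.045"

```text
clock: 0.93
ee_pos: [0.4066, -0.2615, 0.2311]
eef_rot: [-0.0, 0.874, 0.485, -0.0]
ft_force: [0.6, -0.2, -0.1]
opening: 0.0451
grip_force: 0.0
```

>>> carry_out --pt "0.0137 0.0273 0 0.0545 0.045" --pt "0.0137 0.0273 0 0.0545 0.045" --pt "0.0137 0.0273 0 0.0545 0.045" --pt "0.0137 0.0273 0 0.0545 0.045" --pt "0.0137 0.0273 0 0.0545 0.045" --pt "0.0137 0.0273 0 0.0545 0.045" --pt "0.0137 0.0273 0 0.0545 0.045" --pt "0.0137 0.0273 0 0.0545 0.045" --pt "0.0137 0.0273 0 0.0545 0.045" --pt "0.0137 0.0273 0 0.0545 0.045"

```text
clock: 1.77
ee_pos: [0.5436, 0.0114, 0.2309]
eef_rot: [-0.0, 0.711, 0.703, -0.0]
ft_force: [1.5, 0.2, -0.2]
opening: 0.0445
grip_force: 0.0
```

>>> carry_out --pt "0 0 -0.03 0 0.045" --pt "0 0 -0.03 0 0.045" --pt "0 0 -0.03 0 0.045" --pt "0 0 0 0 0.045" --pt "0 0 0 0 0.045"

```text
clock: 2.18
ee_pos: [0.5416, 0.0099, 0.14]
eef_rot: [-0.002, 0.712, 0.702, -0.002]
ft_force: [0.9, 0.3, 1.4]
opening: 0.0445
grip_force: 0.0
```

```bash
python3 - <<'E'
from h import *
s=get_state();print(s["clock"],s["ee_pos"],s["eef_rot"],s["ft_force"],s["opening"],s["joint_positions"]);c=get_calibration("wrist");print(c)
w=capture("wrist");t=capture("scene")
cv2.imwrite("pics/w1.png",cv2.hconcat([w[:,:,::-1],]))
cv2.imwrite("pics/s1.png",cv2.resize(t[150:330,190:380,::-1],None,fx=3,fy=3,interpolation=cv2.INTER_CUBIC))
E
```

```text
2.1833 [0.54161113 0.00993702 0.13997625] [-0.00154715  0.71234847  0.7018223  -0.00164937] [0.92333691 0.34792704 1.44540284] 0.044515608766371034 [ 1.83621172e-02  2.63462162e-01 -3.29224717e-01  9.82632236e-01
 -2.78675057e-05  1.60404494e+00]
{'fx': 325.19226210127806, 'fy': 325.19226210127806, 'cx': 285.1745436409872, 'cy': 208.74285353635435, 'rvec': array([-2.8304038 ,  0.01856003,  0.00961567]), 'tvec': array([-0.54057971,  0.00437068,  0.30211644])}
```

View pics/w1.png

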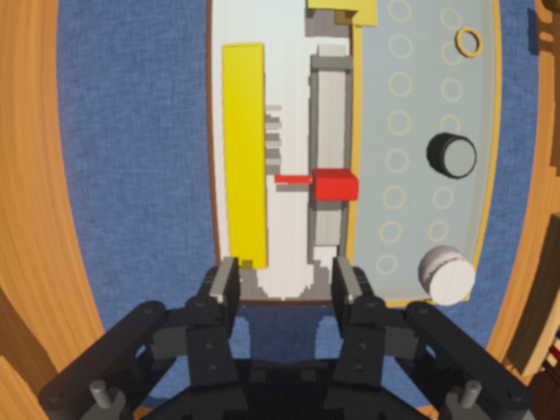

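View pics/s1.png

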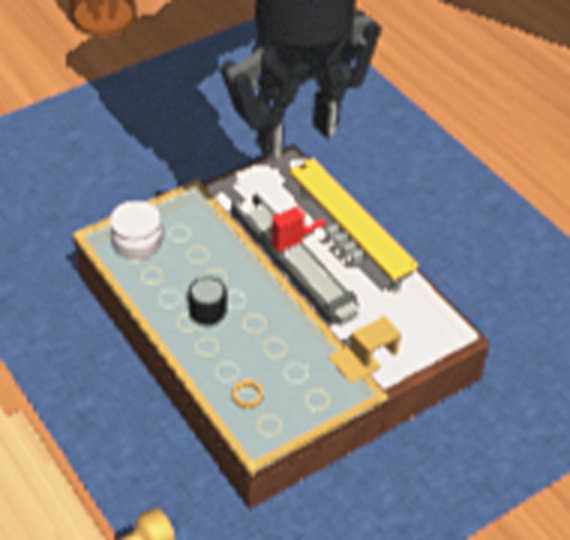

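The fingers straddle as intended. The left tip (~230,265) is in line with the bar and the right tip (~345,265) is behind the red thumb piece (335,185). Next I lower until contact.

>>> carry_out --pt "0.0015 0 -0.023 0 0.045" --pt "0 0 -0.023 0 0.045" --pt "0 0 0 0 0.045" --pt "0 0 0 0 0.045"

```text
clock: 2.62
ee_pos: [0.5451, 0.0098, 0.0964]
eef_rot: [0.0, 0.713, 0.702, 0.0]
ft_force: [-0.2, 0.5, 0.1]
opening: 0.0451
grip_force: 0.0
```

>>> carry_out --pt "0 0 -0.004 0 0.045" --pt "0 0 -0.004 0 0.045" --pt "0 0 0 0 0.045" --pt "0 0 0 0 0.045"

```text
clock: 2.95
ee_pos: [0.5453, 0.0099, 0.0879]
eef_rot: [0.0, 0.712, 0.702, 0.0]
ft_force: [0.1, 0.3, 0.2]
opening: 0.0451
grip_force: 0.0
```

>>> carry_out --pt "0 0 -0.002 0 0.045" --pt "0 0 0 0 0.045" --pt "0 0 0 0 0.045"

```text
clock: 3.2
ee_pos: [0.545, 0.0099, 0.0853]
eef_rot: [0.0, 0.712, 0.702, -0.0]
ft_force: [0.3, -0.3, 0.1]
opening: 0.0446
grip_force: 0.0
```

>>> carry_out --pt "0 0 -0.002 0 0.045" --pt "0 0 0 0 0.045" --pt "0 0 0 0 0.045"

```text
clock: 3.45
ee_pos: [0.5448, 0.0099, 0.0831]
eef_rot: [-0.0, 0.712, 0.702, -0.0]
ft_force: [0.1, 0.2, 0.5]
opening: 0.0451
grip_force: 0.0
```

>>> carry_out --pt "0 0 -0.002 0 0.045" --pt "0 0 0 0 0.045" --pt "0 0 0 0 0.045"

```text
clock: 3.7
ee_pos: [0.5452, 0.0099, 0.0815]
eef_rot: [0.0, 0.712, 0.702, 0.0]
ft_force: [-0.3, 0.2, 2.5]
opening: 0.0451
grip_force: 1.2
```

>>> carry_out --pt "0 0 -0.002 0 0.045" --pt "0 0 0 0 0.045" --pt "0 0 0 0 0.045"

```text
clock: 3.95
ee_pos: [0.5452, 0.0099, 0.0794]
eef_rot: [0.0, 0.712, 0.702, 0.0]
ft_force: [0.2, 1.1, 3.7]
opening: 0.0453
grip_force: 1.5
```

>>> carry_out --pt "0 0 -0.002 0 0.045" --pt "0 0 0 0 0.045" --pt "0 0 0 0 0.045"

```text
clock: 4.2
ee_pos: [0.5452, 0.0099, 0.0774]
eef_rot: [0.0, 0.712, 0.702, 0.0]
ft_force: [0.3, -1.0, 4.0]
opening: 0.0454
grip_force: 1.9
```

>>> carry_out --pt "0 0 -0.001 0 0.045" --pt "0 0 0 0 0.045" --pt "0 0 0 0 0.045"

```text
clock: 4.45
ee_pos: [0.5452, 0.0099, 0.0764]
eef_rot: [0.0, 0.712, 0.702, 0.0]
ft_force: [0.7, -0.1, 4.5]
opening: 0.0451
grip_force: 2.1
```

>>> carry_out --pt "0 0 -0.001 0 0.045" --pt "0 0 0 0 0.045" --pt "0 0 0 0 0.045"

```text
clock: 4.7
ee_pos: [0.5452, 0.01, 0.0754]
eef_rot: [0.0, 0.712, 0.702, 0.0]
ft_force: [1.0, -0.2, 3.7]
opening: 0.0449
grip_force: 2.3
```

The catch is about 7 mm down, and the pad force ratio fits the spring. Now I push along case +y.

>>> carry_out --pt "0 0.003 0 0 0.045" --pt "0 0.003 0 0 0.045" --pt "0 0.003 0 0 0.045" --pt "0 0.002 0 0 0.045" --pt "0 0.002 0 0 0.045" --pt "0 0.002 0 0 0.045" --pt "0 0.002 0 0 0.045" --pt "0 0.002 0 0 0.045"

```text
clock: 5.37
ee_pos: [0.5449, 0.0284, 0.0753]
eef_rot: [0.0, 0.713, 0.702, -0.001]
ft_force: [-0.1, -6.3, 5.2]
opening: 0.0449
grip_force: 3.4
```

>>> carry_out --pt "0.0 0.002 0 0 0.045" --pt "0 0.002 0 0 0.045" --pt "0 0.002 0 0 0.045"

```text
clock: 5.62
ee_pos: [0.545, 0.0344, 0.0753]
eef_rot: [0.001, 0.713, 0.702, -0.001]
ft_force: [1.0, -5.4, 4.0]
opening: 0.0452
grip_force: 3.4
```

>>> carry_out --pt "0 0.003 0 0 0.045" --pt "0 0.003 0 0 0.045" --pt "0 0.003 0 0 0.045" --pt "0 0.003 0 0 0.045"

```text
clock: 5.95
ee_pos: [0.5451, 0.0464, 0.0753]
eef_rot: [0.001, 0.713, 0.702, -0.001]
ft_force: [0.6, -6.4, 3.8]
opening: 0.0449
grip_force: 3.4
```

>>> carry_out --pt "0.0005 0.003 0 0 0.045" --pt "0 0.003 0 0 0.045" --pt "0 0.003 0 0 0.045" --pt "0 0.003 0 0 0.045" --pt "0 0.003 0 0 0.045" --pt "0 0.003 0 0 0.045"

```text
clock: 6.45
ee_pos: [0.5454, 0.0644, 0.0752]
eef_rot: [0.001, 0.713, 0.702, -0.001]
ft_force: [0.5, -6.4, 5.0]
opening: 0.0449
grip_force: 3.4
```

>>> carry_out --pt "0 0.002 0 0 0.045" --pt "0 0.002 0 0 0.045" --pt "0 0.002 0 0 0.045" --pt "0 0 0 0 0.045"

```text
clock: 6.78
ee_pos: [0.5454, 0.0708, 0.0752]
eef_rot: [0.0, 0.712, 0.702, -0.0]
ft_force: [0.6, -4.3, 4.1]
opening: 0.0451
grip_force: 3.0
```

Now 1 mm steps until the stop is felt.

>>> carry_out --pt "0 0.001 0 0 0.045" --pt "0 0.001 0 0 0.045" --pt "0 0.001 0 0 0.045"

```text
clock: 7.03
ee_pos: [0.5455, 0.0734, 0.0752]
eef_rot: [0.0, 0.713, 0.702, -0.0]
ft_force: [-0.1, -6.4, 3.6]
opening: 0.045
grip_force: 3.3
```

>>> carry_out --pt "0 0.001 0 0 0.045" --pt "0 0.001 0 0 0.045"

```text
clock: 7.2
ee_pos: [0.5455, 0.0754, 0.0752]
eef_rot: [0.0, 0.713, 0.702, -0.0]
ft_force: [-0.1, -5.7, 3.4]
opening: 0.045
grip_force: 3.3
```

>>> carry_out --pt "0 0.001 0 0 0.045"

```text
clock: 7.28
ee_pos: [0.5455, 0.0764, 0.0752]
eef_rot: [0.0, 0.713, 0.702, -0.0]
ft_force: [0.6, -5.3, 4.8]
opening: 0.0446
grip_force: 3.3
```

>>> carry_out --pt "0 0.001 0 0 0.045"

```text
clock: 7.37
ee_pos: [0.5455, 0.077, 0.0752]
eef_rot: [0.001, 0.713, 0.702, -0.001]
ft_force: [0.2, -8.8, 5.8]
opening: 0.045
grip_force: 5.1
```

>>> carry_out --pt "0 0.001 0 0 0.045"

```text
clock: 7.45
ee_pos: [0.5455, 0.077, 0.0752]
eef_rot: [0.002, 0.713, 0.701, -0.002]
ft_force: [1.5, -12.3, 5.7]
opening: 0.0447
grip_force: 6.6
```

```bash
python3 - <<'E'
from h import *
t=capture("scene")
cv2.imwrite("pics/s2.png",cv2.resize(t[180:320,210:370,::-1],None,fx=5,fy=4.2,interpolation=cv2.INTER_CUBIC))
E
```

```text
(no output)
```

View pics/s2.png

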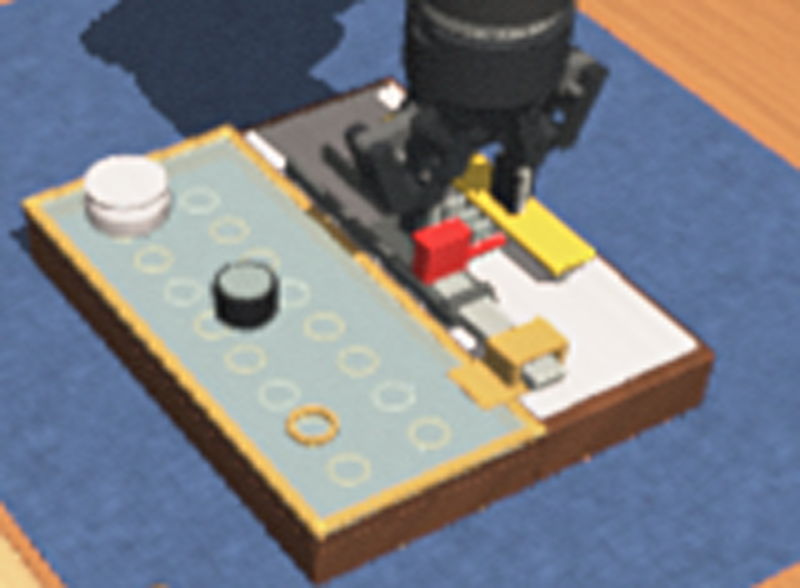

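The bolt end sticks out through the staple at (545,370), and the force rises with no more travel, so the bolt is home. I hold, ease off the thumb piece, then lift straight up.

>>> carry_out --pt "0 0 0 0 0.045" --pt "0 0 0 0 0.045" --pt "0 0 0 0 0.045" --pt "0 -0.002 0 0 0.045" --pt "0 -0.001 0 0 0.045" --pt "0 0 0.003 0 0.045" --pt "0 0 0.004 0 0.045" --pt "0 0 0.006 0 0.045" --pt "0 0 0.015 0 0.045" --pt "0 0 0.03 0 0.045"

```text
clock: 8.33
ee_pos: [0.542, 0.0757, 0.1307]
eef_rot: [-0.002, 0.712, 0.702, -0.003]
ft_force: [-0.4, 0.2, -0.9]
opening: 0.0451
grip_force: 0.0
```

>>> carry_out --pt "0 0 0.035 0 0.045" --pt "-0.01 -0.02 0.03 0 0.045" --pt "-0.01 -0.03 0.01 0 0.045" --pt "-0.01 -0.035 0 0 0.045" --pt "-0.01 -0.035 0 0 0.045" --pt "-0.01 -0.035 0 0 0.045" --pt "0 0 0 0 0.045" --pt "0 0 0 0 0.045"

```text
clock: 9.0
ee_pos: [0.4944, -0.0803, 0.2084]
eef_rot: [-0.001, 0.714, 0.701, -0.0]
ft_force: [-0.1, 0.3, 0.9]
opening: 0.045
grip_force: 0.0
```

```bash
python3 - <<'E'
from h import *
print(get_state()["ee_pos"])
t=capture("scene")
cv2.imwrite("pics/s3.png",cv2.resize(t[180:320,210:370,::-1],None,fx=5,fy=4.2,interpolation=cv2.INTER_CUBIC))
E
```

```text
[ 0.49441611 -0.08026392  0.2083553 ]
```

View pics/s3.png

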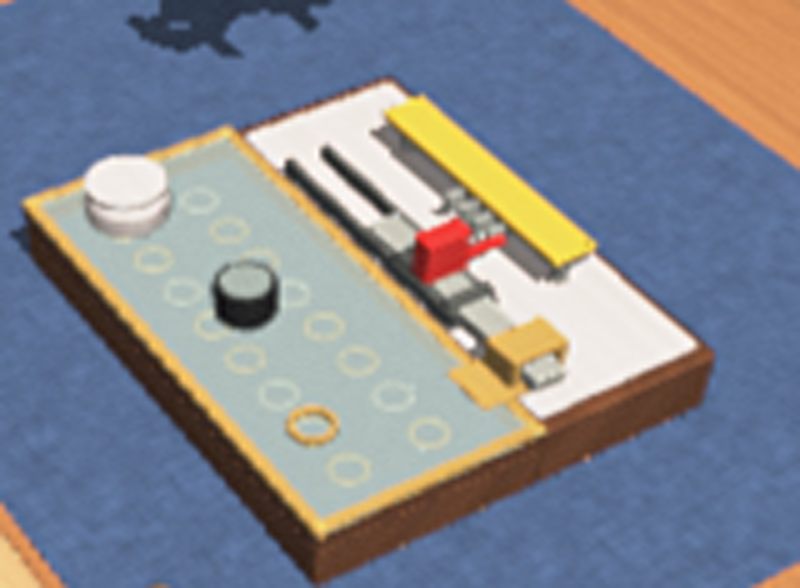

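The bolt is home in the staple at (545,370). The yellow bar is up again, its near end at (590,245), and nothing else on the case has moved.

```bash
python3 -c "from bench import *; print(sign_off())"
```

```text
the job is handed in; nothing more can be done
None
```

The job is handed in: the bolt is fully home in the staple, the catch has sprung up behind it, the hand is clear and the things on the lid look unmoved; no verdict came back from the judge.

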